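# Dig the stage key out of the accessories bin and put it in its cradle

### The job

The T-handled stage key lies buried in the white bin: move the lens housing and then the filter plate that cover it onto the steel board, each lying flat and side by side. Lift the key out, lay it flat on the round rubber mat and let go, then take it again by its crossbar and lay it in the grey cradle, flat in the groove with its tip close up to the groove's stop and the crossbar outside the open end. Do not push or knock over the dishes, the jar or the bottle that stand around them.

Things in the scene. Friction and masses are not known exactly. Their poses are not given: they have to be found in the camera images.
- bin: White open bin, fixed, 164 x 180 x 50 mm outside (x, y, z), walls and floor 5 mm thick. Origin: centre of its underside. It stands at any of four places, turned up to 0.25 rad; board, mat and cradle stand at the other three. It holds the key on its floor, the plate flat on the key, the housing on the plate.
- housing: Loose black lens housing: box 70 x 40 x 32 mm (x, y, z), with a steel lens stub 26 mm across that sticks out a further 12 mm at its +x end. About 0.18 kg. Origin: centre of the box's underside; z up. Starts lying on the plate, its x roughly along the plate's x.
- plate: Loose flat aluminium filter plate 110 x 50 x 8 mm (x, y, z) with two glass discs, 0.09 kg. Origin: centre of its underside; z up. Starts lying on the key, 19 mm above the bin's underside, its long side along the key's shaft.
- key: Loose steel T of 14 x 14 mm square bar, lying flat, about 0.16 kg. Origin: underside, middle of the crossbar. Crossbar along y, -55 to 55 mm; shaft along +x to its tip at x = 130 mm; z from 0 to 14 mm. It starts on the bin's floor, shaft towards the bin's +x, crossbar about 10 mm from the bin's -x wall (too close for a finger).
- key_mid (a point): Point on the key's shaft, 50 mm from the crossbar's centre line, at half its thickness (7 mm above the underside), close to the centre of mass.
- key_tip (a point): Middle of the lower edge of the end of the key's shaft (key frame x = 130, y = 0, z = 0 mm).
- board: Flat steel board, fixed, 140 x 160 mm (x, y), 6 mm thick, no rim. Origin: centre of its underside; its top is at z = 6 mm. The housing and the plate both fit on it side by side, with their x along the board's x.
- mat: Round black rubber mat, fixed, 170 mm in diameter, 3 mm thick. Origin: centre of its underside.
- cradle: Grey cradle, fixed, 40 mm high, x -60 to 68, y -18 to 18 mm. Groove along x: 24 mm wide, floor at z = 20 mm, open at x = -60 mm, shut by a stop (inner face x = 60 mm); cheeks 6 mm thick. Origin: on its underside, below the groove's middle. The key lies in it with the crossbar 3 to 20 mm outside the open end, so it can be held only by an arm of the crossbar, over 30 mm from the shaft's middle.
- cradle_stop (a point): Middle of the lower edge of the stop's inner face in the cradle's groove, on the groove's floor (cradle frame x = 60, y = 0, z = 20 mm). Axes as the cradle's.
- dishes: Bystander: stack of clear dishes, 88 mm across, 30 mm high, loose. Origin: centre of its underside.
- jar: Bystander: glass jar, 60 mm across, 70 mm high, loose. Origin: centre of its underside.
- flask: Bystander: amber bottle, 56 mm across, 110 mm high, loose. Origin: centre of its underside.
There are look-alikes about, which are no part of the job. Several things have the shape of the key; the one meant has the colours described above. What is shaped like the housing but yellow is not meant.

How it is judged:
On the way, in this order (a step that is already met when the one before it is completed fails the run):
1. the lens housing lies flat on the board, released (x of housing in the frame of board between -0.055 and 0.055 m and y of housing in the frame of board between -0.07 and 0.07 m and z of housing in the frame of board between 0.003 and 0.009 m and angle between housing's own z axis and vertical below 0.08 rad and contact force between the fingers and housing below 0.2 N and linear speed of housing below 0.02 m/s), for 0.1 s.
2. the filter plate lies flat on the board, released (x of plate in the frame of board between -0.055 and 0.055 m and y of plate in the frame of board between -0.07 and 0.07 m and z of plate in the frame of board between 0.003 and 0.009 m and angle between plate's own z axis and vertical below 0.08 rad and contact force between the fingers and plate below 0.2 N and linear speed of plate below 0.02 m/s), for 0.1 s.
3. the key is lifted out of the bin (height (world z) of each of key, key_tip above 0.06 m), for 0.05 s.
4. the key lies flat on the round mat, released (horizontal distance between key_mid and mat below 0.07 m and z of key in the frame of mat between 0 and 0.007 m and angle between key's own z axis and vertical below 0.08 rad and contact force between the fingers and key below 0.2 N and linear speed of key below 0.02 m/s), for 0.2 s.
At the end, for the whole second after the job is handed in: The key lies flat in the cradle groove, tip within 18 mm of the stop, along the groove (0.12 rad), crossbar outside the open end; housing and plate lie flat on the board, centres within 55 mm (x) and 70 mm (y) of its centre; all released and at rest (all of step 1 and all of step 2 and x of key_tip in the frame of cradle_stop between -0.018 and 0.004 m and y of key_tip in the frame of cradle_stop between -0.008 and 0.008 m and z of key_tip in the frame of cradle_stop between -0.003 and 0.004 m and angle between the x axis of key and the x axis of cradle, either way round below 0.12 rad and angle between key's own z axis and vertical below 0.08 rad and contact force between the fingers and key below 0.2 N and linear speed of key below 0.02 m/s); the robot touches nothing.
It fails at once if the dish stack, the jar or the bottle is pushed more than 30 mm away (distance of any of dishes, jar, flask from where it was at the start of the episode above 0.03 m).
It also fails if it takes over 72 s, if anything falls off the work surface, if the arm or the gripper's body presses on something with over 40 N, if the wrist force passes 120 N, or if a joint passes its speed limit or range.

### The arm

A 6-joint arm with a two-finger parallel gripper is mounted at the origin on the work surface. World frame = base frame: x ahead of the robot, y to its left, z up, the work surface at z = 0. Lengths are in m, angles in rad, forces in N, time in s.
With the tool pointing down it reaches from about 0.4 to 0.825 m from the base axis. Payload 7 kg.
Tool frame: the origin (TCP) lies on the mounting face of the last link; the fingertips stand 178 mm ahead of it and the grasp point (between the pads) lies arm.grip_depth ahead of it (arm.grip_depth is the distance from the TCP to the grasp point, in m); z points along the fingers, y is the direction in which the jaws open and shut (so a half turn about z gives the same grasp; the last joint's range is limited). The gripper opens to 88 mm and grips with 3 to 60 N. Pads are 19 mm wide; open, the fingers measure 130 mm over their backs; the gripper's body (78 mm by 193 mm) begins 47 mm behind the grasp point.
Start: joints at [-0.983, 0.359, 0.012, 0, -1.224, -0.288], TCP at [0.199, -0.645, 0.405] pointing down, gripper open.
Joint ranges: [-3.07, 3.07], [-1.43, 2.12], [-1.02, 1.25], [-3.03, 1.67], [-3.05, -0], [-3.03, 3.03]. Speed limits (rad/s): [2.39, 2.39, 3.01, 3.14, 3.14, 3.14].

### API

Orientations are given as [roll, pitch, yaw] about the fixed x, y, z axes, in that order (R = Rz(yaw) Ry(pitch) Rx(roll)).
In Python, from station import arm gives the robot as it stands.
- The arm moves only by the tool carry_out, never from a script. Its argument "targets" is a list that holds one entry, the list of rows, each a list of 7 numbers: the turn, a rotation vector about the tool's x, y, z in units of 8 degrees (1.0 is 8 degrees), then the shift along the tool's x, y, z in units of 2.5 cm (1.0 is 2.5 cm), then the opening, from -1 (shut) to 1 (fully open). A call has 1 to 20 rows; each row shifts and turns the commanded pose from where the row before left it, along the tool's axes as they then stand; what a row does not reach is not made up. A row lasts 1/8 s, in which the tool goes at most 62.5 mm and 10.7 degrees, less where a joint would pass 70% of its speed; a pose out of reach is approached as far as the arm can. A call with a number of a shift or a turn outside -1 to 1 is refused whole. A call with a gripper value outside its range is refused whole. The fingers move at their own pace and stop on an object; "squeeze" is the grip in N (left out, the last holds). Time passes only in rows, so rows that do not move let the fingers close. It gives the time, the measured TCP pose, the force and the opening at its end, in the units of the state.
- arm.get_state(): the state, without advancing time (a new reading comes with each control period).
- arm.grab_frame(name): name is "scene" or "top" or "wrist"; returns (picture, depth): 420x560x3 uint8, red, green, blue; 420x560 float32, m along the optical axis (not along the pixel's ray), 0 where there is no reading.
- arm.camera_model(name): a dict with "camera_matrix" (3x3 intrinsics, pixels), "distortion" ([k1, k2, p1, p2, k3] as OpenCV has them; the pictures are not rectified), "world_from_camera" (4x4, takes a point from camera to world coordinates). Camera axes: x right, y down, z forward; pixel columns grow to the right and rows downward; lengths in m; the calibration is good to about 2 mm. A picture is of the moment at which its call begins: read the wrist's pose just before it. camera_model takes no time and is no camera call; for the wrist camera it gives the pose at the moment of the call.
- arm.job_done(): hands the job in, once; it reports no verdict.
Trained networks look in the newest picture that a camera, given by its name, has taken for a name from the list of things; names that differ only in an ending like _2 or _b are one class to them, and where a whole thing is asked for, a point or a joint stands for the part that bears it (a point fixed in the world has none). Each returns a list of dicts, best first, with "conf" (0 to 1); they miss things now and then, are a little off and sometimes report something else, mostly with a low value. They report only what shows in the picture. A call takes as long as a camera call. They do not tell look-alikes from the thing itself.
- arm.spot_in(camera, query): "point" ([row, column] in pixels, amid what is visible of it).
- arm.landmark_of(camera, query): "point" ([row, column] in pixels: a listed point, or the origin of a listed thing).
The state is a dict: "t": time; "q": joint angles; "qd": joint speeds; "joint_efforts": joint torques, N m; "eef_pos": TCP position; "ee_rot": TCP orientation; "force": force on the tool from outside, world axes, zero at the start; "moment": the same for the moment, N m; "width": finger opening in m.
Only numpy, scipy, OpenCV 4.12 (cv2) and the standard library are available. Lean on these libraries where they do the work, as an engineer would, in place of code of your own. Each camera call takes 0.05 s, during which the arm holds its last target.

## Working session

There is one attempt and no reset: what is moved stays moved. The work goes in short steps, Python scripts to look and compute and a tool call to move; the robot and the scene stay as the last step left them, time stands still between calls to the robot, and variables do not carry over. Pictures are saved under pics/ and viewed, and the job is handed in when it is done.

Besides the shell and the picture viewer there is one more tool, called after "Request:" by a JSON object that holds its "method" and its "body", one argument or row to a line. carry_out: Moves the arm, as the interface text tells. Its arguments: {"type":"object","properties":{"targets":{"type":"array"},"squeeze":{"type":"number"}},"required":["targets"]}

```bash
mkdir -p pics; ls
python3 - <<'E'
from station import arm
import cv2, numpy as np
print(arm.get_state()); print(arm.grip_depth)
for n in ("scene","top"):
    p,d=arm.grab_frame(n); cv2.imwrite(f"pics/{n}0.png",p[:,:,::-1]); np.savez(f"{n}0.npz",p=p,d=d)
    m=arm.camera_model(n); print(n,m)
E
```

```text
pics
{'t': 0.0, 'q': array([-9.82880891e-01,  3.59396125e-01,  1.10387724e-02, -3.43343506e-04,
       -1.22410158e+00, -2.88103034e-01]), 'qd': array([ 5.30989473e-04, -9.44501506e-05, -3.07902769e-04,  2.77996716e-04,
        2.43415430e-03,  1.57385481e-03]), 'joint_efforts': array([-5.91532680e-04, -5.82718420e+01,  2.93066293e+01,  6.99752122e+00,
        6.91661640e-03, -1.28777151e-04]), 'eef_pos': array([ 0.19929409, -0.64469875,  0.40370895]), 'ee_rot': array([ 3.13990686e+00, -1.62988839e-04, -2.84189705e+00]), 'force': array([ 0.41779584,  0.07839735, -0.55453987]), 'moment': array([0.0548397 , 0.03224899, 0.0339291 ]), 'width': 0.08773291737613481}
0.1593
scene {'camera_matrix': array([[388.57072107,   0.        , 275.52383338],
       [  0.        , 388.57072107, 205.85410482],
       [  0.        ,   0.        ,   1.        ]]), 'distortion': array([0.00630389, 0.        , 0.        , 0.        , 0.        ]), 'world_from_camera': array([[-0.25304472,  0.67850045, -0.68964158,  1.20774285],
       [ 0.96731211,  0.16520726, -0.19238983,  0.19268261],
       [-0.01660279, -0.71578188, -0.69812653,  0.7966831 ],
       [ 0.        ,  0.        ,  0.        ,  1.        ]])}
top {'camera_matrix': array([[484.28193702,   0.        , 282.34590324],
       [  0.        , 484.28193702, 205.59001116],
       [  0.        ,   0.        ,   1.        ]]), 'distortion': array([-0.05816234,  0.        ,  0.        ,  0.        ,  0.        ]), 'world_from_camera': array([[ 0.02580778, -0.9977125 ,  0.06247979,  0.41461428],
       [-0.9994804 , -0.02695983, -0.01766629,  0.02074637],
       [ 0.01931033, -0.06199139, -0.99788986,  1.24533669],
       [ 0.        ,  0.        ,  0.        ,  1.        ]])}
```

View pics/top0.png

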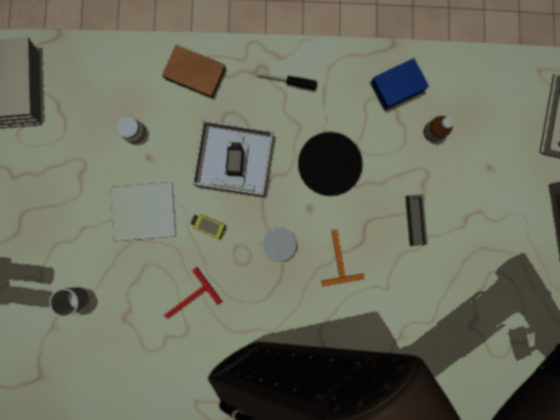

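View pics/scene0.png

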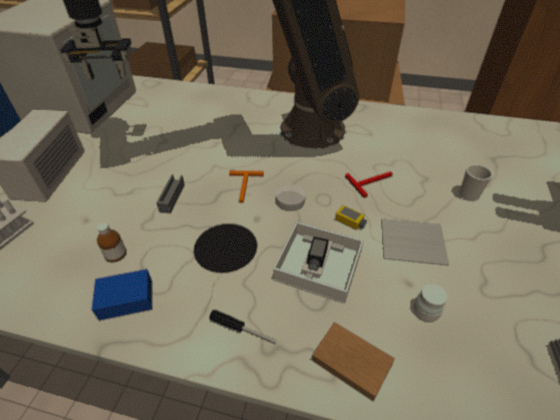

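```bash
cat > h.py <<'E'
from station import arm
import cv2, numpy as np
def ray(cm,rc):
    rc=np.atleast_2d(np.array(rc,float))
    n=cv2.undistortPoints(rc[:,None,::-1].copy(),cm['camera_matrix'],np.array(cm['distortion']))[:,0]
    T=cm['world_from_camera']; d=np.c_[n,np.ones(len(n))]@T[:3,:3].T
    return T[:3,3],d
def atz(cm,rc,z):
    o,d=ray(cm,rc); s=(z-o[2])/d[:,2]; return o+s[:,None]*d
def cloud(cm,dep):
    h,w=dep.shape; r,c=np.mgrid[:h,:w]
    o,d=ray(cm,np.c_[r.ravel(),c.ravel()])
    P=o+d*dep.reshape(-1,1); P[dep.ravel()<=0]=np.nan
    return P.reshape(h,w,3)
def proj(cm,P):
    T=np.linalg.inv(cm['world_from_camera']); P=np.atleast_2d(P)
    r=cv2.Rodrigues(T[:3,:3])[0]
    uv=cv2.projectPoints(P.astype(float),r,T[:3,3],cm['camera_matrix'],np.array(cm['distortion']))[0][:,0]
    return uv[:,::-1]
E
python3 - <<'E'
from h import *
for n in ("top","scene"):
  cm=arm.camera_model(n); f=np.load(n+'0.npz'); P=cloud(cm,f['d'])
  if n=='top':
    for nm,rc in dict(floor1=(190,290),binfloor=(180,210),housing=(160,235),board=(212,143),mat=(163,330),cradle=(220,416),cheek=(220,408),jar=(128,128),flask=(124,445),dishes=(245,279)).items(): print(nm,P[rc].round(4))
  for q in ("bin","housing","plate","key","board","mat","cradle","cradle_stop","dishes","jar","flask","key_tip"):
    try:
      for r in arm.landmark_of(n,q)[:3]: print(n,q,np.round(r['point'],1),round(r['conf'],2))
    except Exception as e: print(q,e)
p=np.load('top0.npz')['p'][:,:,::-1]
a=cv2.resize(p[110:210,180:290],None,fx=6,fy=6,interpolation=cv2.INTER_CUBIC);cv2.imwrite('pics/bincrop.png',a)
p=np.load('scene0.npz')['p'][:,:,::-1]
a=cv2.resize(p[215:305,265:375],None,fx=6,fy=6,interpolation=cv2.INTER_CUBIC);cv2.imwrite('pics/bincrop2.png',a)
print(arm.get_state()['t'])
E
```

```text
floor1 [ 0.5337 -0.0201 -0.0025]
binfloor [0.5532 0.1865 0.0048]
housing [0.5985 0.1195 0.0584]
board [0.4662 0.3559 0.0033]
mat [ 0.606  -0.1217  0.0049]
cradle [ 0.4637 -0.3433  0.0205]
cheek [ 0.4633 -0.3241  0.0151]
jar [0.6702 0.386  0.0651]
flask [ 0.692  -0.3845  0.115 ]
dishes [0.3916 0.005  0.0259]
top bin [157.3 236.5] 0.76
top housing [225.5 208.9] 0.84
top housing [160.3 234.5] 0.82
top plate [166.9 236. ] 0.52
top key [286.9 210.7] 0.97
top key [280. 341.] 0.69
top key [186.5 235. ] 0.59
top board [215.2 142.5] 0.89
top mat [163.5 328.9] 0.62
top cradle [221.8 415.1] 0.74
top cradle_stop [198.9 413.1] 0.59
top dishes [243.7 276.6] 0.55
top dishes [185.9 234.2] 0.24
top jar [132.1 135. ] 0.87
top jar [185.5 234.5] 0.41
top flask [130.9 433. ] 0.57
top key_tip [228.8 330.8] 0.96
top key_tip [316.6 164.8] 0.91
top key_tip [135.8 240.7] 0.52
scene bin [265.2 318.3] 0.58
scene housing [254.8 318.9] 0.9
scene housing [221.3 345.8] 0.81
scene plate [257.2 314.9] 0.6
scene key [185.5 352.9] 0.6
scene key [245.1 322.9] 0.58
scene board [240.2 413.6] 0.62
scene board [253.  316.9] 0.17
scene mat [248.1 225.6] 0.69
scene cradle [195.2 169.6] 0.78
scene cradle_stop [204.9 163.2] 0.91
scene dishes [199.4 289.6] 0.65
scene jar [310.3 426.6] 0.84
scene flask [252.1 116.1] 0.62
scene flask [242.2 321.3] 0.61
scene key_tip [202.9 243.9] 0.79
scene key_tip [175.2 390.1] 0.66
scene key_tip [283.4 307.2] 0.65
1.3
```

View pics/bincrop.png

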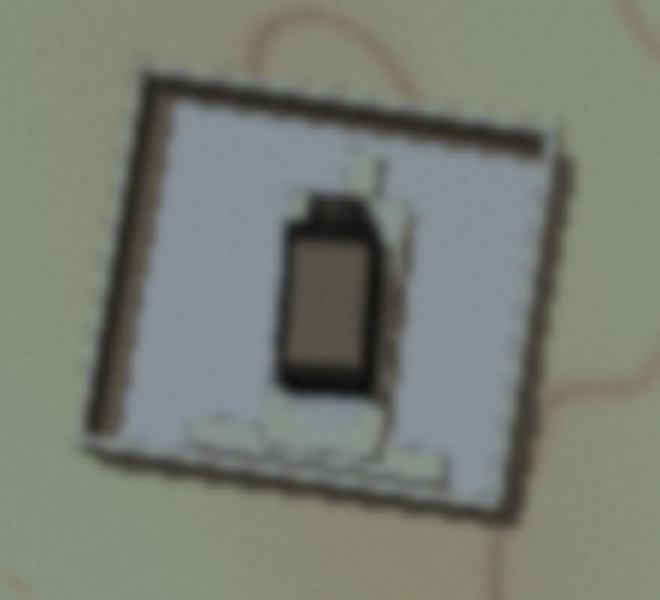

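View pics/bincrop2.png

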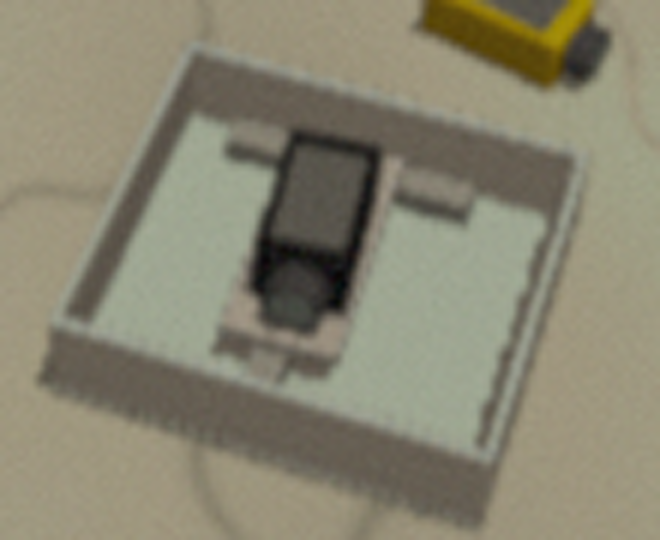

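Request:
{"method": "carry_out", "body": {
  "targets": [
    [[0,0,0.8,0,0,0,1],[0,0,0.8,0,0,0,1],[0,0,0.8,0,0,0,1],[0,0,0.8,0,0,0,1],[0,0,0,-0.35,1,0,1],[0,0,0,-0.35,1,0,1],[0,0,0,-0.35,1,0,1],[0,0,0,-0.35,1,0,1],[0,0,0,-0.35,1,0,1],[0,0,0,-0.35,1,0,1],[0,0,0,-0.35,1,0,1],[0,0,0,-0.35,1,0,1],[0,0,0,-0.35,1,0,1],[0,0,0,-0.35,1,0,1],[0,0,0,-0.35,1,0,1],[0,0,0,-0.35,1,0,1],[0,0,0,-0.35,1,0,1],[0,0,0,-0.35,1,0,1],[0,0,0,-0.35,1,0,1],[0,0,0,-0.35,1,0,1]]
  ]
}}

```text
t: 3.8
eef_pos: [0.3967, -0.2689, 0.4049]
ee_rot: [-3.142, 0.001, 2.995]
force: [-1.2, -1.0, 0.3]
width: 0.0874
```

Request:
{"method": "carry_out", "body": {
  "targets": [
    [[0,0,0,-0.35,1,0,1],[0,0,0,-0.35,1,0,1],[0,0,0,-0.35,1,0,1],[0,0,0,-0.35,1,0,1],[0,0,0,-0.35,1,0,1],[0,0,0,-0.35,1,0,1],[0,0,0,-0.35,1,0,1],[0,0,0,-0.35,1,0,1],[0,0,0,-0.35,1,0,1],[0,0,0,-0.35,1,0,1],[0,0,0,-0.35,1,0,1],[0,0,0,-0.35,1,0,1],[0,0,0,-0.35,1,0,1],[0,0,0,-0.35,1,0,1],[0,0,0,-0.35,1,0,1],[0,0,0,-0.35,1,0,1],[0,0,0,-0.2,0.6,0,1],[0,0,0,0,0,0,1]]
  ]
}}

```text
t: 6.05
eef_pos: [0.6011, 0.1207, 0.4042]
ee_rot: [-3.141, -0.001, 2.996]
force: [-0.5, -0.6, -0.4]
width: 0.0877
```

```bash
cat > snap.py <<'E'
from h import *
import sys
n=sys.argv[1]
cams=sys.argv[2:] or ["wrist"]
for c in cams:
    cm=arm.camera_model(c); p,d=arm.grab_frame(c)
    cv2.imwrite(f"pics/{c}{n}.png",p[:,:,::-1]); np.savez(f"{c}{n}.npz",p=p,d=d,K=cm['camera_matrix'],D=cm['distortion'],T=cm['world_from_camera'])
def_=0
s=arm.get_state(); print(round(s['t'],2),s['eef_pos'].round(4),s['ee_rot'].round(4),s['force'].round(1),round(s['width'],4))
E
cat >> h.py <<'E'
def load(n):
    f=np.load(n+'.npz'); return f['p'],f['d'],dict(camera_matrix=f['K'],distortion=f['D'],world_from_camera=f['T'])
E
python3 snap.py 1; python3 -c "
from h import *
p,d,cm=load('wrist1');print(cm)"
```

```text
6.1 [0.6007 0.12   0.4043] [-3.1411e+00 -7.0000e-04  2.9951e+00] [-0.7 -0.4  0.1] 0.0877
{'camera_matrix': array([[316.95527698,   0.        , 286.03375132],
       [  0.        , 316.95527698, 206.53766609],
       [  0.        ,   0.        ,   1.        ]]), 'distortion': array([0.01214875, 0.        , 0.        , 0.        , 0.        ]), 'world_from_camera': array([[ 1.45995912e-01,  9.56847680e-01,  2.51252286e-01,
         5.33457003e-01],
       [ 9.89285132e-01, -1.41298053e-01, -3.67394533e-02,
         1.29930940e-01],
       [ 3.47398115e-04,  2.53923961e-01, -9.67224121e-01,
         3.85870188e-01],
       [ 0.00000000e+00,  0.00000000e+00,  0.00000000e+00,
         1.00000000e+00]])}
```

View pics/wrist1.png

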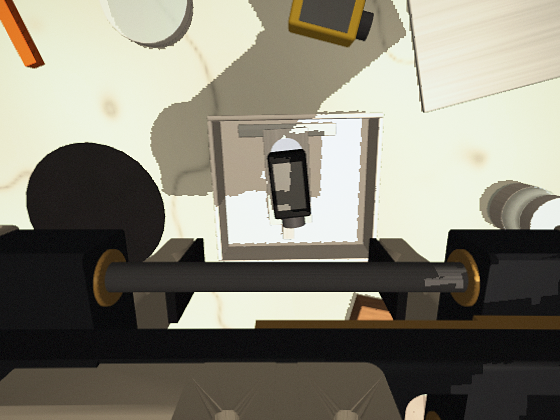

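Run:
```python
from h import *
p,d,cm=load('wrist1'); P=cloud(cm,d)
print('z samples: housing top',P[185,285],'binfloor',P[190,345],'plate',P[140,305],'xbar',P[130,250],'table',P[60,200])
def rect(m,pts=P):
    q=pts[m][:,:2].astype(np.float32)
    (c,s,a)=cv2.minAreaRect(q*1000); return np.round(c,1),np.round(s,1),round(a,1),len(q)
sub=np.zeros(d.shape,bool); sub[115:250,215:380]=1
m=sub&(P[...,2]>.05)&(P[...,2]<.07); m[:, :260]=0; m[:,320:]=0; m[:140]=0
print('housing',rect(m), P[m][:,2].mean())
ctr=P[m][:,:2]
m2=np.zeros_like(m); m2[112:262,205:390]=1; m2&=(P[...,2]>.042)&(P[...,2]<.056)&~cv2.dilate(m.astype(np.uint8),np.ones((9,9))).astype(bool)
print('binrim',rect(m2),np.median(P[m2][:,2]))
a=cv2.resize(p[100:260,200:390,::-1],None,fx=4,fy=4,interpolation=cv2.INTER_CUBIC);cv2.imwrite('pics/w1crop.png',a)
```

```text
z samples: housing top [0.594641   0.11992963 0.06161178] binfloor [0.62220001 0.18997076 0.00510685] plate [0.55406528 0.14804749 0.03081346] xbar [0.53480478 0.0892504  0.02209974] table [0.45242135 0.04530447 0.00231834]
housing (array([602.6, 124.3]), array([40. , 81.9]), 87.8, 2698) 0.06026817569574795
binrim (array([606.1, 129.8]), array([181.4, 163. ]), 82.3, 3451) 0.05094493092065594
```

View pics/w1crop.png

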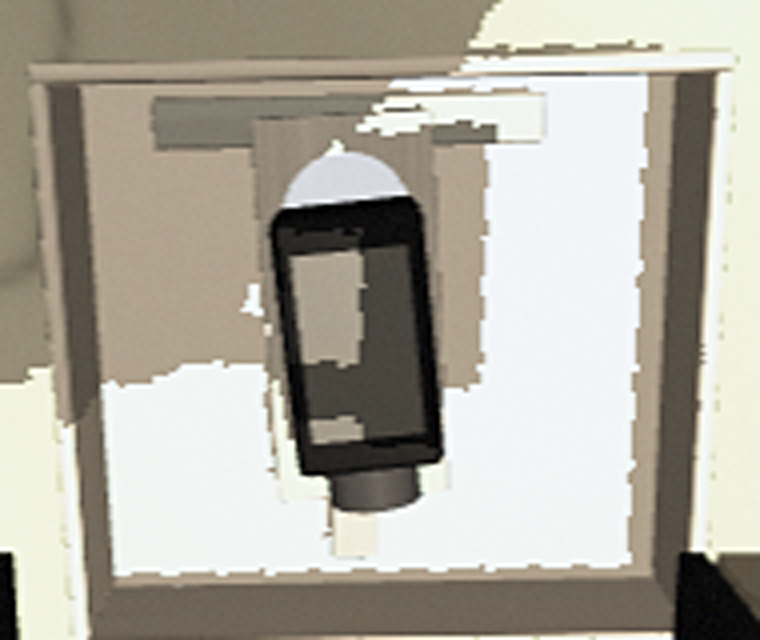

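Request:
{"method": "carry_out", "body": {
  "targets": [
    [[0,0,-0.77,0,0,0.8,1],[0,0,0,0.15,0.17,1,1],[0,0,0,0,0,1,1],[0,0,0,0,0,1,1],[0,0,0,0,0,1,1],[0,0,0,0,0,1,1],[0,0,0,0,0,1,1],[0,0,0,0,0,0.7,1],[0,0,0,0,0,0.3,1],[0,0,0,0,0,0,1],[0,0,0,0,0,0,1]]
  ]
}}

```text
t: 7.48
eef_pos: [0.5974, 0.1241, 0.2105]
ee_rot: [3.141, 0.001, 3.102]
force: [-0.7, 0.2, 0.7]
width: 0.0874
```

```bash
python3 snap.py 2
```

```text
7.53 [0.5974 0.1242 0.2106] [3.1409e+00 1.4000e-03 3.1023e+00] [ 0.7 -0.1  0. ] 0.0876
```

View pics/wrist2.png

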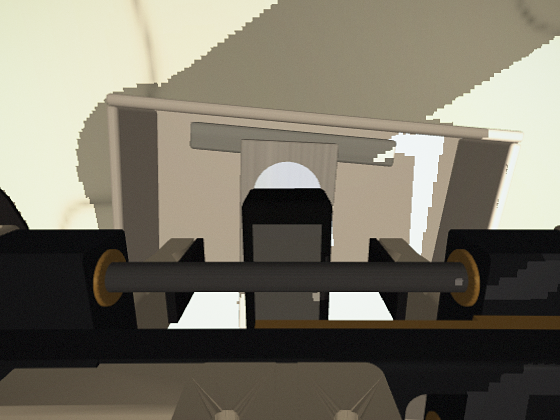

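Request:
{"method": "carry_out", "body": {
  "targets": [
    [[0,0,0,0,0,0,-1],[0,0,0,0,0,0,-1],[0,0,0,0,0,0,-1],[0,0,0,0,0,0,-1],[0,0,0,0,0,0,-1],[0,0,0,0,0,0,-1]]
  ],
  "squeeze": 25
}}

```text
t: 8.28
eef_pos: [0.5971, 0.124, 0.2096]
ee_rot: [3.142, 0.0, 3.102]
force: [-0.3, -0.7, 0.4]
width: 0.0394
```

Run:
```python
from h import *
p=np.load('top0.npz')['p']; cm=arm.camera_model('top')
# board by brightness, edges
a=cv2.resize(p[170:255,95:190,::-1],None,fx=7,fy=7,interpolation=cv2.INTER_CUBIC);cv2.imwrite('pics/boardcrop.png',a)
hsv=cv2.cvtColor(p,cv2.COLOR_RGB2HSV)
print(hsv[212,143],hsv[212,110-8],hsv[170,143],hsv[235,190])
# mat
g=p.max(2); m=(g<25).astype(np.uint8); m[:130]=0;m[200:]=0;m[:,:290]=0;m[:,370:]=0
(c,r)=cv2.minEnclosingCircle(np.argwhere(m).astype(np.float32)); print('mat px',c,r,atz(cm,[c],.003))
```

```text
[ 50  21 143] [ 41  36 141] [ 43  34 142] [ 30  44 133]
mat px (163.61111450195312, 329.72222900390625) 30.9445858001709 [[ 0.6047079 -0.1212198  0.003    ]]
```

View pics/boardcrop.png

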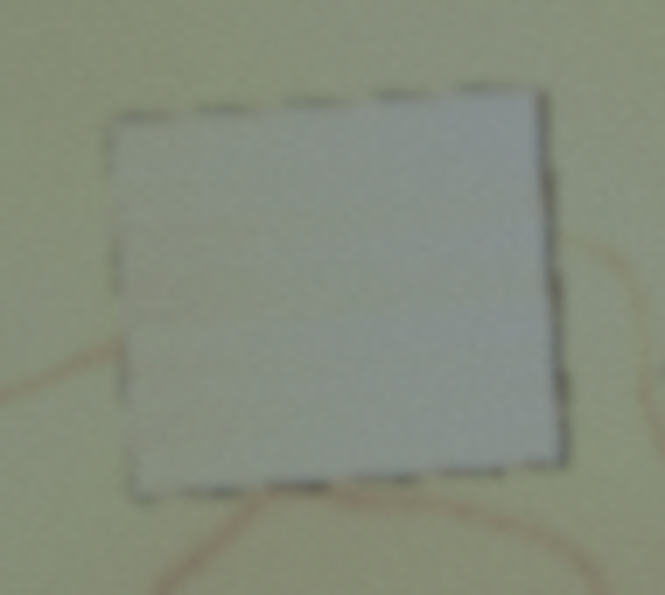

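Run:
```python
from h import *
cm=arm.camera_model('top')
c=np.array([(113,118),(541,90),(563,463),(133,495)],float)
rc=np.c_[(c[:,1]+.5)/7-.5+170,(c[:,0]+.5)/7-.5+95]
W=atz(cm,rc,.006)[:,:2]; print(W.round(4),W.mean(0))
TL,TR,BR,BL=W
print('x len',np.linalg.norm(TL-BL),np.linalg.norm(TR-BR),'ylen',np.linalg.norm(TL-TR),np.linalg.norm(BL-BR))
u=(TL-BL)+(TR-BR); v=(TL-TR)+(BL-BR)
print('yaw',np.arctan2(u[1],u[0]),np.arctan2(-v[0],v[1]))
b=W.mean(0); ps=.06
R=lambda a:np.array([[np.cos(a),-np.sin(a)],[np.sin(a),np.cos(a)]])
for y in (.04,-.04): print(y,b+R(ps)@[0,y])
```

```text
[[0.5297 0.4415]
 [0.5441 0.2841]
 [0.4078 0.2707]
 [0.3918 0.4277]] [0.46834702 0.35600145]
x len 0.13857917975936343 0.13698003331031477 ylen 0.158055511991995 0.15780068134397573
yaw 0.0993492057810314 0.09682807472761551
0.04 [0.46594846 0.39592948]
-0.04 [0.47074558 0.31607343]
```

Request:
{"method": "carry_out", "body": {
  "targets": [
    [[0,0,0,0,0,-0.4,-1],[0,0,0,0,0,-0.8,-1],[0,0,0,0,0,-1,-1],[0,0,0,0,0,-1,-1],[0,0,-0.5,0,0,0,-1],[0,0,-0.47,0,0,0,-1],[0,0,0,0.35,0.98,0,-1],[0,0,0,0.35,0.98,0,-1],[0,0,0,0.35,0.98,0,-1],[0,0,0,0.35,0.98,0,-1],[0,0,0,0.35,0.98,0,-1],[0,0,0,0.35,0.98,0,-1],[0,0,0,0.35,0.98,0,-1],[0,0,0,0.35,0.98,0,-1],[0,0,0,0.35,0.98,0,-1],[0,0,0,0.35,0.98,0,-1],[0,0,0,0.35,0.98,0,-1],[0,0,0,0.35,0.95,0,-1],[0,0,0,0,0,0,-1]]
  ]
}}

```text
t: 10.65
eef_pos: [0.4637, 0.4074, 0.2899]
ee_rot: [3.141, 0.0, -3.044]
force: [0.4, 0.3, -2.1]
width: 0.0401
```

```bash
python3 snap.py 3
```

```text
10.7 [0.464  0.4066 0.2897] [-3.1415e+00 -1.0000e-04 -3.0444e+00] [ 0.7 -0.2 -1.5] 0.0401
```

View pics/wrist3.png

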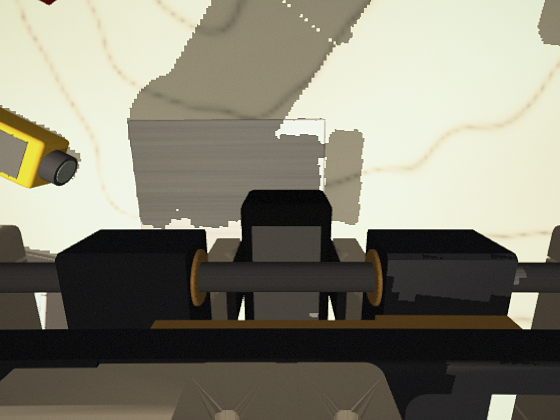

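Run:
```python
from h import *
p,d,cm=load('wrist3')
W=atz(cm,[(120,128),(119.5,325),(224,143)],.006)[:,:2]; print(W)
b=np.array([.4683,.356]);a=.098;R=np.array([[np.cos(a),-np.sin(a)],[np.sin(a),np.cos(a)]])
print((W-b)@R)
```

```text
[[0.40595547 0.2735991 ]
 [0.3899637  0.43144988]
 [0.4932274  0.2839557 ]]
[[-0.07010776 -0.07590554]
 [-0.07057817  0.08275253]
 [ 0.01775875 -0.07413759]]
```

Request:
{"method": "carry_out", "body": {
  "targets": [
    [[0,0,0,0,0,1,-1],[0,0,0,0,0,1,-1],[0,0,0,0,0,1,-1],[0,0,0,0,0,0.6,-1],[0,0,0,0,0,0.3,-1],[0,0,0,0,0,0,-1],[0,0,0,0,0,0,-1]]
  ]
}}

```text
t: 11.58
eef_pos: [0.4647, 0.4061, 0.193]
ee_rot: [3.141, 0.001, -3.046]
force: [-0.4, 1.1, -1.4]
width: 0.0399
```

Request:
{"method": "carry_out", "body": {
  "targets": [
    [[0,0,0,0,0,0.12,-1],[0,0,0,0,0,0,-1]]
  ]
}}

```text
t: 11.82
eef_pos: [0.4644, 0.4058, 0.1893]
ee_rot: [3.141, 0.0, -3.046]
force: [-0.7, 0.1, -1.9]
width: 0.0398
```

Request:
{"method": "carry_out", "body": {
  "targets": [
    [[0,0,0,0,0,0,1],[0,0,0,0,0,0,1],[0,0,0,0,0,0,1],[0,0,0,0,0,-0.6,1],[0,0,0,0,0,-1,1],[0,0,0,0,0,-1,1],[0,0,0,-0.36,-0.98,-0.6,1],[0,0,0,-0.36,-0.98,-0.6,1],[0,0,0,-0.36,-0.98,-0.6,1],[0,0,0,-0.36,-0.98,-0.6,1],[0,0,0,-0.36,-0.98,-0.6,1],[0,0,0,-0.36,-0.98,-0.6,1],[0,0,0,-0.36,-0.98,-0.6,1],[0,0,0,-0.36,-0.98,0,1],[0,0,0,-0.36,-0.98,0,1],[0,0,0,-0.36,-0.98,0,1],[0,0,0,-0.36,-0.98,0,1],[0,0,0,-0.34,-0.92,0,1],[0,0,0.83,0,0,0,1],[0,0,0.82,0,0,0,1]]
  ]
}}

```text
t: 14.32
eef_pos: [0.5995, 0.1244, 0.3604]
ee_rot: [3.141, 0.001, 3.003]
force: [-0.1, 0.4, 0.7]
width: 0.0872
```

```bash
python3 snap.py 4 wrist top
```

```text
14.43 [0.5994 0.1247 0.3603] [3.1410e+00 1.0000e-03 3.0056e+00] [-0.3 -0.7 -0.3] 0.0878
```

View pics/wrist4.png

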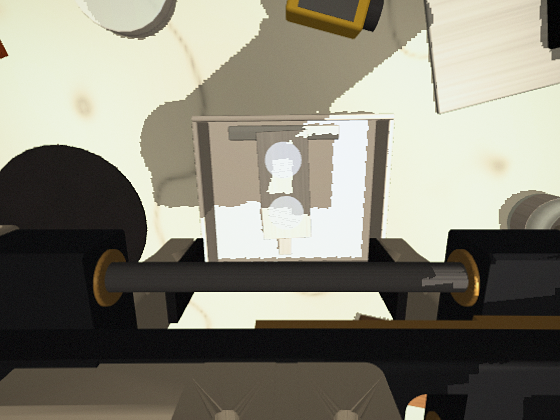

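View pics/top4.png

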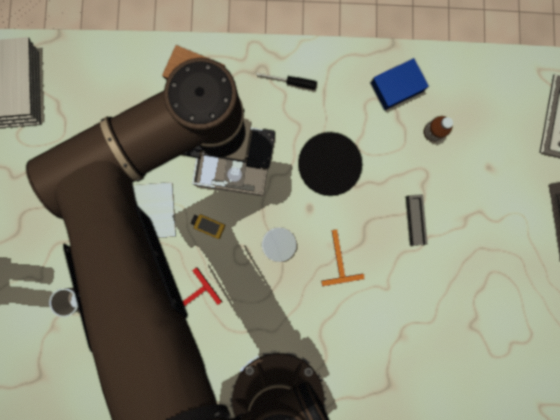

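```bash
python3 snap.py 4b scene
python3 - <<'E'
from h import *
p,d,cm=load('wrist4'); P=cloud(cm,d)
sub=np.zeros(d.shape,bool); sub[125:262,215:365]=1
def rect(m):
    (c,s,a)=cv2.minAreaRect((P[m][:,:2]*1000).astype(np.float32)); return np.round(c,1),np.round(s,1),round(a,1),m.sum()
print(P[155,300],P[220,285],P[133,240],P[245,285],P[200,340])
m=sub&(P[...,2]>.0225)&(P[...,2]<.036); m=cv2.morphologyEx(m.astype(np.uint8),cv2.MORPH_OPEN,np.ones((9,9))).astype(bool)
n,l,st,_=cv2.connectedComponentsWithStats(m.astype(np.uint8)); i=1+np.argmax(st[1:,4]); m=l==i
print('plate',rect(m),P[m][:,2].mean(),st[i])
a=cv2.resize(p[105:265,190:400,::-1],None,fx=3.8,fy=3.6,interpolation=cv2.INTER_CUBIC);cv2.imwrite('pics/w4crop.png',a)
b=load('scene4b')[0]; a=cv2.resize(b[200:330,250:480,::-1],None,fx=3,fy=3,interpolation=cv2.INTER_CUBIC);cv2.imwrite('pics/s4crop.png',a)
E
```

```text
14.47 [0.5994 0.1248 0.3602] [3.1411e+00 8.0000e-04 3.0090e+00] [ 0.1 -0.3  0.3] 0.0876
[0.56397453 0.14285714 0.02866865] [0.62812379 0.11895073 0.02795883] [0.53523742 0.08706849 0.01971651] [0.65833873 0.11467041 0.02082229] [0.62026368 0.18033152 0.00737872]
plate (array([593.1, 123.5]), array([ 50. , 109.8]), 85.1, np.int64(5281)) 0.028699105418448553 [ 257  130   54  109 5281]
```

View pics/w4crop.png

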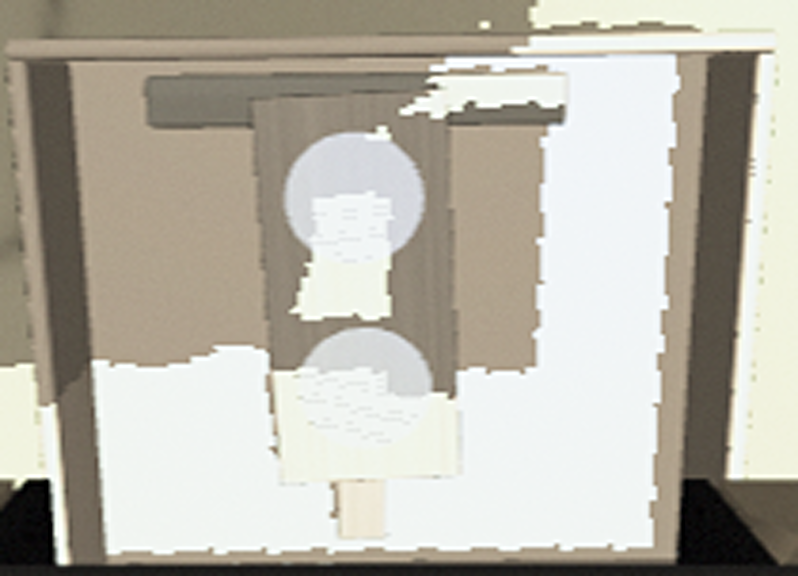

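View pics/s4crop.png

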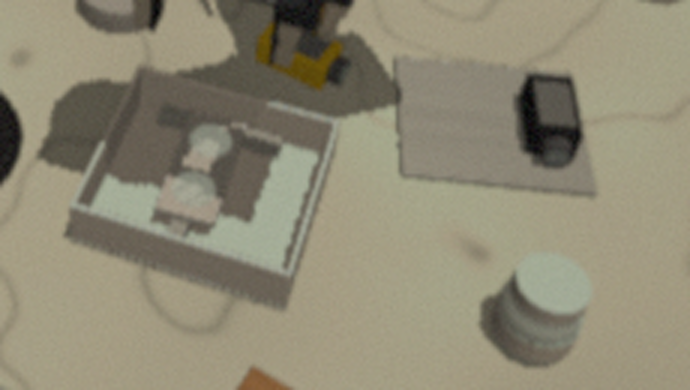

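Request:
{"method": "carry_out", "body": {
  "targets": [
    [[0,0,-0.35,0,0,0.8,1],[0,0,0,0.25,-0.07,1,1],[0,0,0,0,0,1,1],[0,0,0,0,0,1,1],[0,0,0,0,0,1,1],[0,0,0,0,0,1,1],[0,0,0,0,0,0.43,1],[0,0,0,0,0,0.2,1],[0,0,0,0,0,0,1],[0,0,0,0,0,0,1]]
  ]
}}

```text
t: 15.72
eef_pos: [0.5934, 0.1239, 0.1993]
ee_rot: [3.141, 0.001, 3.056]
force: [-0.6, 0.5, -0.4]
width: 0.0878
```

Request:
{"method": "carry_out", "body": {
  "targets": [
    [[0,0,0,0,0,0,-1],[0,0,0,0,0,0,-1],[0,0,0,0,0,0,-1],[0,0,0,0,0,0,-1],[0,0,0,0,0,0,-1],[0,0,0,0,0,-0.3,-1],[0,0,0,0,0,-0.7,-1],[0,0,0,0,0,-1,-1],[0,0,0,0,0,-1,-1],[0,0,0,0,0,-1,-1]]
  ],
  "squeeze": 30
}}

```text
t: 16.98
eef_pos: [0.5931, 0.1237, 0.3007]
ee_rot: [3.141, 0.001, 3.056]
force: [0.1, 0.6, -0.2]
width: 0.0494
```

```bash
python3 snap.py 5
```

```text
17.02 [0.5941 0.124  0.3044] [3.1391 0.0057 3.0569] [1.  0.7 2.8] 0.0497
```

View pics/wrist5.png

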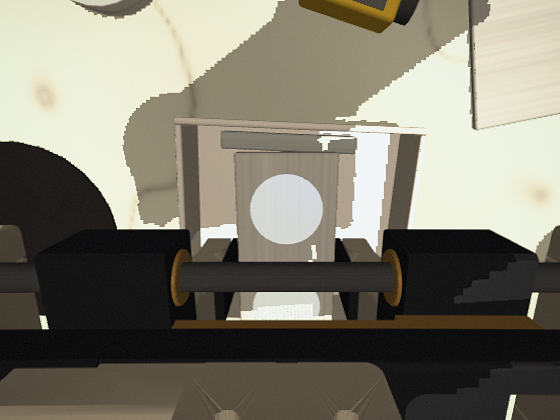

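Request:
{"method": "carry_out", "body": {
  "targets": [
    [[0,0,-0.66,0,0,0,-1],[0,0,-0.65,0,0,0,-1],[0,0,0,0.454,0.939,0,-1],[0,0,0,0.454,0.939,0,-1],[0,0,0,0.454,0.939,0,-1],[0,0,0,0.454,0.939,0,-1],[0,0,0,0.454,0.939,0,-1],[0,0,0,0.454,0.939,0,-1],[0,0,0,0.454,0.939,0,-1],[0,0,0,0.454,0.939,0,-1],[0,0,0,0.454,0.939,0,-1],[0,0,0,0,0,0.6,-1],[0,0,0,0,0,1,-1],[0,0,0,0,0,1,-1],[0,0,0,0,0,0,-1],[0,0,0,0,0,0,-1]]
  ]
}}

```text
t: 19.02
eef_pos: [0.4714, 0.3241, 0.2343]
ee_rot: [3.141, 0.001, -3.044]
force: [0.7, 0.3, -0.8]
width: 0.0493
```

```bash
python3 snap.py 6
```

```text
19.07 [0.4714 0.3242 0.2346] [ 3.1407e+00  1.2000e-03 -3.0443e+00] [ 0.2  0.  -0.3] 0.0498
```

View pics/wrist6.png

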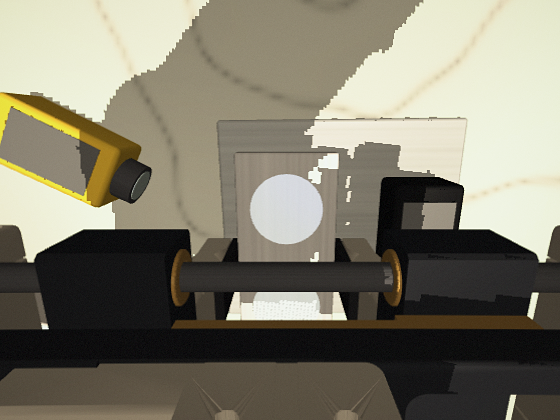

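Request:
{"method": "carry_out", "body": {
  "targets": [
    [[0,0,0,0,0,0.7,-1],[0,0,0,0,0,0.7,-1],[0,0,0,0,0,0.35,-1],[0,0,0,0,0,0.15,-1],[0,0,0,0,0,0,-1],[0,0,0,0,0,0,-1]]
  ]
}}

```text
t: 19.82
eef_pos: [0.4711, 0.3243, 0.1865]
ee_rot: [3.141, 0.001, -3.044]
force: [-0.4, 1.0, -2.1]
width: 0.0494
```

Request:
{"method": "carry_out", "body": {
  "targets": [
    [[0,0,0,0,0,0,0.45],[0,0,0,0,0,0,0.45],[0,0,0,0,0,0,0.45],[0,0,0,0,0,-0.4,0.45],[0,0,0,0,0,-1,0.45],[0,0,0,0,0,-1,0.45],[0,0,0,0,0,-1,0.45],[0,0,0,-0.454,-0.939,-0.5,1],[0,0,0,-0.454,-0.939,-0.5,1],[0,0,0,-0.454,-0.939,-0.5,1],[0,0,0,-0.454,-0.939,-0.5,1],[0,0,0,-0.454,-0.939,-0.5,1],[0,0,0,-0.454,-0.939,-0.5,1],[0,0,0,-0.454,-0.939,0,1],[0,0,0,-0.454,-0.939,0,1],[0,0,0,-0.454,-0.939,0,1],[0,0,0.83,0,0,0,1],[0,0,0.83,0,0,0,1],[0,0,0,0,0,0,1]]
  ]
}}

```text
t: 22.2
eef_pos: [0.593, 0.1236, 0.3465]
ee_rot: [3.141, 0.0, 3.008]
force: [-0.2, -0.3, -1.0]
width: 0.0879
```

```bash
python3 snap.py 7 wrist scene
python3 - <<'E'
from h import *
p,d,cm=load('wrist7'); P=cloud(cm,d)
sub=np.zeros(d.shape,bool); sub[115:275,190:400]=1
m=sub&(P[...,2]>.0125)&(P[...,2]<.028)
vis=p[...,::-1].copy(); vis[m]=(0,0,255)
a=np.hstack([p[100:290,190:400,::-1],vis[100:290,190:400]]); a=cv2.resize(a,None,fx=1.9,fy=1.9)
cv2.imwrite('pics/w7crop.png',a)
b=load('scene7')[0]; a=cv2.resize(b[200:330,250:480,::-1],None,fx=3,fy=3,interpolation=cv2.INTER_CUBIC);cv2.imwrite('pics/s7crop.png',a)
E
```

```text
22.3 [0.593  0.1237 0.3464] [3.1414e+00 3.0000e-04 3.0099e+00] [-0.4 -0.8  0.1] 0.0876
```

View pics/w7crop.png

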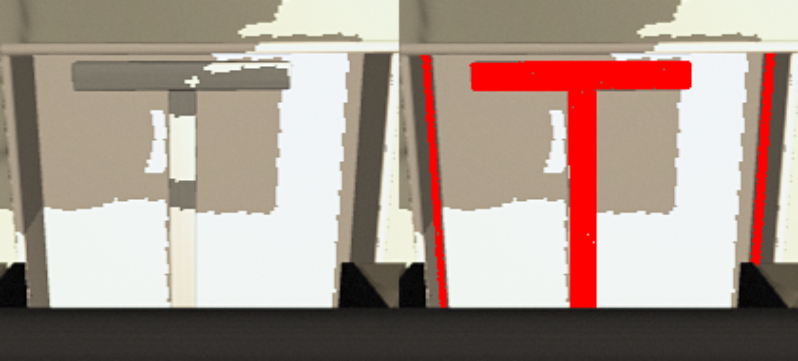

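View pics/s7crop.png

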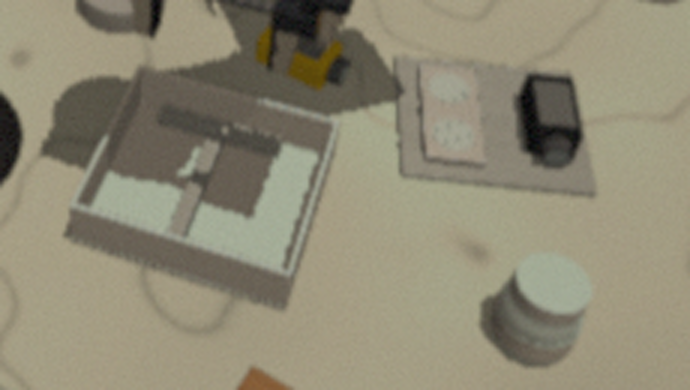

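```bash
cat >> h.py <<'E'
def keyfit(P,m,x0,top_only=None):
    from scipy.optimize import minimize
    q=P[m][:,:2]
    # x0: (x,y,yaw) fit T by point-to-region + area coverage through distance
    def inT(a):
        R=np.array([[np.cos(a[2]),-np.sin(a[2])],[np.sin(a[2]),np.cos(a[2])]])
        l=(q-a[:2])@R
        def box(l,c,h):
            e=np.abs(l-c)-h; return np.linalg.norm(np.maximum(e,0),axis=1)+np.minimum(e.max(1),0)
        return np.minimum(box(l,[0,0],[.007,.055]),box(l,[.0615,0],[.0685,.007]))
    f=lambda a:np.mean(np.maximum(inT(a),0)*1000)+0.0
    best=None
    f2=lambda a:np.mean(np.abs(np.maximum(inT(a),-.0005)*1000+.5)**1)
    r=minimize(f2,x0,method='Nelder-Mead',options=dict(xatol=1e-5,fatol=1e-6,maxiter=2000,initial_simplex=np.array([x0]*4)+np.vstack([np.zeros(3),np.diag([.005,.005,.05])])))
    return r.x,r.fun
E
python3 - <<'E'
from h import *
p,d,cm=load('wrist7'); P=cloud(cm,d)
sub=np.zeros(d.shape,bool); sub[128:262,222:348]=1
m=sub&(P[...,2]>.0125)&(P[...,2]<.028)
print('z',np.median(P[m][:,2]))
cb=m.copy(); cb[149:]=0
print('crossbar',cv2.minAreaRect((P[cb][:,:2]*1000).astype(np.float32)))
sh=m.copy(); sh[:150]=0
print('shaft',cv2.minAreaRect((P[sh][:,:2]*1000).astype(np.float32)))
print(keyfit(P,m,[.538,.13,-.134]))
E
```

```text
z 0.020526180386856108
crossbar ((540.9065551757812, 129.36160278320312), (110.47124481201172, 14.967694282531738), 82.56376647949219)
shaft ((607.551513671875, 121.3405532836914), (13.918601989746094, 115.83876037597656), 82.61589050292969)
(array([ 0.54035967,  0.12996787, -0.12394583]), np.float64(0.02741969418380705))
```

Request:
{"method": "carry_out", "body": {
  "targets": [
    [[0,0,0,0.3,0,0.8,1],[0,0,0,0,0,1,1],[0,0,0,0,0,1,1],[0,0,0,0,0,1,1],[0,0,0,0,0,1,1],[0,0,0,0,0,1,1],[0,0,0,0,0,0.4,1],[0,0,0,0,0,0.2,1],[0,0,0,0,0,0,1],[0,0,0,0,0,0,1]]
  ],
  "squeeze": 45
}}

```text
t: 23.55
eef_pos: [0.586, 0.1249, 0.1868]
ee_rot: [3.141, 0.001, 3.008]
force: [-0.3, 0.2, -0.3]
width: 0.0877
```

Request:
{"method": "carry_out", "body": {
  "targets": [
    [[0,0,0,0,0,0,-1],[0,0,0,0,0,0,-1],[0,0,0,0,0,0,-1],[0,0,0,0,0,0,-1],[0,0,0,0,0,0,-1],[0,0,0,0,0,0,-1],[0,0,0,0,0,0,-1],[0,0,0,0,0,0,-1]]
  ]
}}

```text
t: 24.55
eef_pos: [0.5856, 0.1247, 0.1859]
ee_rot: [-3.141, -0.0, 3.007]
force: [-0.1, -0.6, -0.4]
width: 0.0133
```

Run:
```python
from h import *
p=np.load('top0.npz')['p']
a=cv2.resize(p[180:260,380:455,::-1],None,fx=8,fy=8,interpolation=cv2.INTER_CUBIC);cv2.imwrite('pics/cr.png',cv2.convertScaleAbs(a,alpha=1.4))
a=cv2.resize(p[125:205,290:370,::-1],None,fx=7,fy=7,interpolation=cv2.INTER_CUBIC);cv2.imwrite('pics/mt.png',cv2.convertScaleAbs(a,alpha=1.4))
```

```text
(no output)
```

View pics/cr.png

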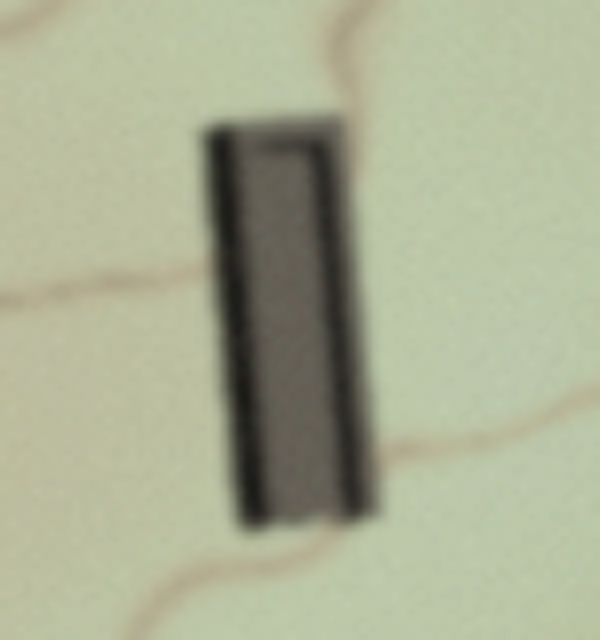

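View pics/mt.png

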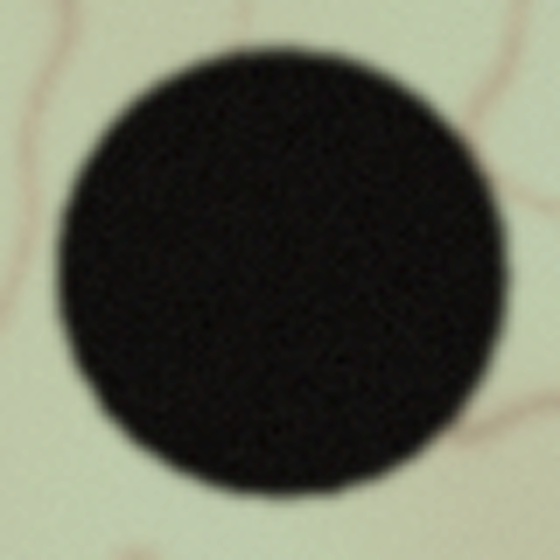

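Request:
{"method": "carry_out", "body": {
  "targets": [
    [[0,0,0,0,0,-0.4,-1],[0,0,0,0,0,-0.8,-1],[0,0,0,0,0,-1,-1],[0,0,0,0,0,-1,-1],[0,0,-0.5,0,0,-1,-1],[0,0,-0.5,0,0,-0.8,-1],[0,0,-0.5,0,0,0,-1],[0,0,0,0,-0.9,0,-1],[0,0,0,0,-0.9,0,-1],[0,0,0,0,-0.9,0,-1],[0,0,0,0,-0.9,0,-1],[0,0,0,0,-0.9,0,-1],[0,0,0,0,-0.9,0,-1],[0,0,0,0,-0.9,0,-1],[0,0,0,0,-0.9,0,-1],[0,0,0,0,-0.9,0,-1],[0,0,0,0,-0.9,0,-1],[0,0,0,0.16,-0.88,0,-1],[0,0,0,0,0,0,-1]]
  ]
}}

```text
t: 26.92
eef_pos: [0.5995, -0.1241, 0.3106]
ee_rot: [-3.142, -0.001, -3.069]
force: [-0.7, 0.9, -1.7]
width: 0.0137
```

```bash
python3 snap.py 8
python3 - <<'E'
from h import *
cm=arm.camera_model('top')
c=np.array([(207,127),(342,118),(375,515),(240,527)],float)
rc=np.c_[(c[:,1]+.5)/8-.5+180,(c[:,0]+.5)/8-.5+380]
W=atz(cm,rc,.04)[:,:2];print(W.round(4),W.mean(0)); u=W[0]-W[3]+W[1]-W[2]; print(np.arctan2(u[1],u[0]),np.linalg.norm(u)/2)
E
```

```text
26.98 [ 0.5997 -0.1233  0.3107] [ 3.1415e+00 -4.0000e-04 -3.0687e+00] [ 0.1 -0.2 -2.5] 0.0135
[[ 0.5241 -0.31  ]
 [ 0.5281 -0.3531]
 [ 0.4034 -0.3647]
 [ 0.3987 -0.3218]] [ 0.46359222 -0.33742046]
0.09340875014963888 0.1255870663949612
```

View pics/wrist8.png

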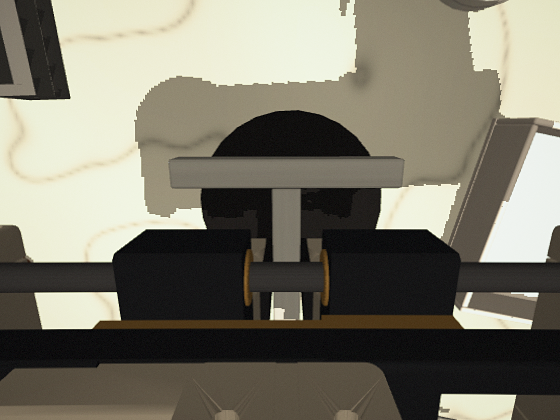

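Request:
{"method": "carry_out", "body": {
  "targets": [
    [[0,0,0,0,0,0.6,-1],[0,0,0,0,0,1,-1],[0,0,0,0,0,1,-1],[0,0,0,0,0,1,-1],[0,0,0,0,0,0.8,-1],[0,0,0,0,0,0.4,-1],[0,0,0,0,0,0.2,-1],[0,0,0,0,0,0,-1],[0,0,0,0,0,0,-1]]
  ]
}}

```text
t: 28.1
eef_pos: [0.6005, -0.1218, 0.1866]
ee_rot: [-3.142, 0.001, -3.066]
force: [0.1, 0.5, -0.9]
width: 0.0135
```

Request:
{"method": "carry_out", "body": {
  "targets": [
    [[0,0,0,0,0,0.08,-1],[0,0,0,0,0,0,-1],[0,0,0,0,0,0,-1]]
  ]
}}

```text
t: 28.48
eef_pos: [0.6002, -0.1219, 0.1841]
ee_rot: [-3.142, 0.0, -3.067]
force: [-0.3, 0.5, -0.7]
width: 0.0136
```

Request:
{"method": "carry_out", "body": {
  "targets": [
    [[0,0,0,0,0,0,1],[0,0,0,0,0,0,1],[0,0,0,0,0,0,1],[0,0,0,0,0,-0.4,1],[0,0,0,0,0,-1,1],[0,0,0,0,0,-1,1],[0,0,0,0.9,0.86,-0.6,1],[0,0,0,0.9,0.86,-0.6,1],[0,0,-0.94,0,0,-0.1,1],[0,0,-0.94,0,0,-0.1,1],[0,0,-0.94,0,0,-0.1,1],[0,0,-0.94,0,0,-0.1,1],[0,0,-0.94,0,0,-0.1,1],[0,0,-0.94,0,0,-0.1,1],[0,0,-0.94,0,0,-0.1,1],[0,0,-0.94,0,0,-0.1,1],[0,0,-0.94,0,0,-0.1,1],[0,0,-0.94,0,0,-0.1,1],[0,0,-0.94,0,0,-0.1,1],[0,0,-0.91,0,0,-0.1,1]]
  ]
}}

```text
t: 30.98
eef_pos: [0.552, -0.0824, 0.3048]
ee_rot: [-3.141, 0.0, -1.491]
force: [-0.9, 0.1, 0.4]
width: 0.0876
```

Request:
{"method": "carry_out", "body": {
  "targets": [
    [[0,0,0,0,0,0,1]]
  ]
}}

```text
t: 31.1
eef_pos: [0.5521, -0.0824, 0.3048]
ee_rot: [-3.14, 0.0, -1.497]
force: [-1.0, -0.2, 0.3]
width: 0.0876
```

```bash
python3 snap.py 9
```

```text
31.15 [ 0.5521 -0.0824  0.3045] [-3.1408e+00  1.0000e-04 -1.4985e+00] [-0.1 -0.4  0.9] 0.0879
```

View pics/wrist9.png

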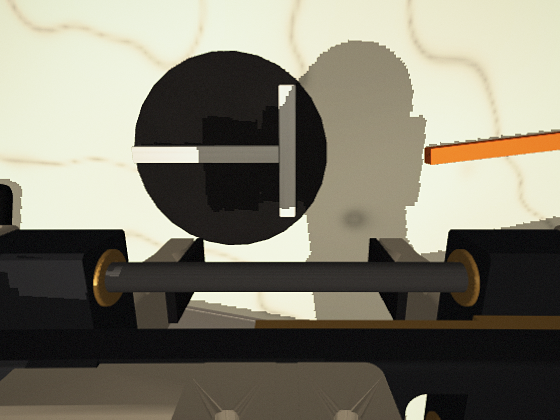

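Run:
```python
from h import *
p,d,cm=load('wrist9'); P=cloud(cm,d)
print(P[155,165],P[155,240],P[150,287],P[100,287],P[208,287],P[100,200])
sub=np.zeros(d.shape,bool); sub[80:222,128:300]=1
m=sub&(P[...,2]>.0115)&(P[...,2]<.03)
cb=m.copy(); cb[:,:282]=0; cb[:,300:]=0
sh=m.copy(); sh[:,270:]=0
for k in (m,cb,sh): print(k.sum(),cv2.minAreaRect((P[k][:,:2]*1000).astype(np.float32)),np.median(P[k][:,2]))
print(keyfit(P,m,[.555,-.125,.075]))
# mat edge fit
g=p.max(2); mm=(g<28)&(np.abs(P[...,2]-.003)<.012); mm[:45]=0; mm[215:]=0; mm[:,:125]=0; mm[:,330:]=0
q=P[mm][:,:2]; print('mat',cv2.minEnclosingCircle((q*1000).astype(np.float32)))
```

```text
[ 0.65628613 -0.11758582  0.0193419 ] [ 0.5939699  -0.12222874  0.01898361] [ 0.55506605 -0.12924004  0.01874095] [ 0.55800926 -0.16861916  0.0194141 ] [ 0.55131689 -0.07906818  0.01792157] [nan nan nan]
4666 ((616.2581787109375, -120.75311279296875), (136.80857849121094, 109.0555648803711), 4.641867160797119) 0.018581779505204205
1844 ((553.5023803710938, -125.83953094482422), (11.505377769470215, 108.97412109375), 4.316145896911621) 0.018591514560730688
2333 ((627.115966796875, -120.4449691772461), (115.09391021728516, 13.514235496520996), 4.258946895599365) 0.018608907317335166
(array([ 0.55462043, -0.12609807,  0.07789714]), np.float64(0.011249571418906906))
mat ((603.9915161132812, -120.66693878173828), 84.29331970214844)
```

Request:
{"method": "carry_out", "body": {
  "targets": [
    [[0,0,0,0,0,0.8,1],[0,0,0,0,0,1,1],[0,0,0,0,0,1,1],[0,0,0,0,0,1,1],[0,0,0,0,0,0.6,1],[0,0,0,0,0,0.3,1],[0,0,0,0,0,0.1,1],[0,0,0,0,0,0,1],[0,0,0,0,0,0,1]]
  ],
  "squeeze": 60
}}

```text
t: 32.28
eef_pos: [0.5523, -0.0823, 0.1846]
ee_rot: [-3.14, 0.0, -1.496]
force: [1.4, -0.2, -1.2]
width: 0.0879
```

Request:
{"method": "carry_out", "body": {
  "targets": [
    [[0,0,0,0,0,0,-1],[0,0,0,0,0,0,-1],[0,0,0,0,0,0,-1],[0,0,0,0,0,0,-1],[0,0,0,0,0,0,-1],[0,0,0,0,0,0,-1],[0,0,0,0,0,0,-1],[0,0,0,0,0,0,-1]]
  ]
}}

```text
t: 33.28
eef_pos: [0.5521, -0.0823, 0.1839]
ee_rot: [3.141, -0.0, -1.496]
force: [-0.9, -0.6, 1.1]
width: 0.0134
```

Request:
{"method": "carry_out", "body": {
  "targets": [
    [[0,0,0,0,0,-0.3,-1],[0,0,0,0,0,-0.6,-1],[0,0,0,0,0,-0.8,-1],[0,0,0,0,0,-0.8,-1],[0,0,0,0,0,-0.8,-1],[0,0,0,0,0,-0.7,-1],[0,0,0,0,0,0,-1],[0,0,0,0,0,0,-1]]
  ]
}}

```text
t: 34.28
eef_pos: [0.5517, -0.0824, 0.2838]
ee_rot: [3.141, 0.0, -1.496]
force: [0.2, 0.6, -1.1]
width: 0.0133
```

```bash
python3 snap.py 10 wrist scene
python3 - <<'E'
from h import *
p,d,cm=load('wrist10'); P=cloud(cm,d)
s=arm.get_state(); a=s['ee_rot'][2]
for rc in [(150,300)]: print(P[rc])
sub=np.zeros(d.shape,bool); sub[20:230,60:340]=1
m=sub&(P[...,2]>.08)&(P[...,2]<.2)
print(m.sum(),np.percentile(P[m][:,2],[1,50,99]))
r,c=np.where(m);print(r.min(),r.max(),c.min(),c.max())
q=P[m]; q=q[np.isfinite(q).all(1)]
A=np.c_[q[:,:2]-q[:,:2].mean(0),np.ones(len(q))]; co=np.linalg.lstsq(A,q[:,2],rcond=None)[0]; res=q[:,2]-A@co
ok=abs(res)<.003; co=np.linalg.lstsq(A[ok],q[ok,2],rcond=None)[0]; print('top plane slope x,y',co, q[:,:2].mean(0), ok.mean())
E
```

```text
34.38 [ 0.5517 -0.0824  0.2832] [ 3.1403e+00  1.0000e-04 -1.4960e+00] [-0.5  0.2 -1.1] 0.013
[ 0.54943404 -0.13946985  0.11774616]
12297 [0.10759809 0.11818584 0.12063229]
52 229 60 339
top plane slope x,y [-0.0033116   0.00625303  0.11818545] [ 0.58655047 -0.13168106] 0.9484427096039685
```

View pics/wrist10.png

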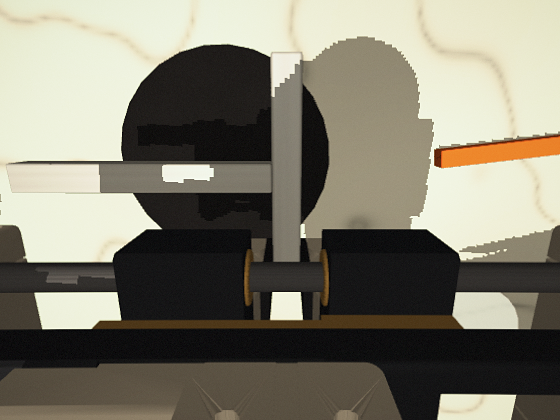

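Request:
{"method": "carry_out", "body": {
  "targets": [
    [[0,0,0,0.3,0.46,0,-1],[0,0,0,0.6,0.91,0,-1],[0,0,0,0.6,0.91,0,-1],[0,0,0,0.6,0.91,0,-1],[0,0,0,0.6,0.91,0,-1],[0,0,0,0.6,0.91,0,-1],[0,0,0,0.6,0.91,0,-1],[0,0,0,0.3,0.46,0,-1],[0,0,0,0,0,0,-1],[0,0,0,0,0,0,-1]]
  ]
}}

```text
t: 35.62
eef_pos: [0.4013, -0.199, 0.2841]
ee_rot: [-3.141, -0.0, -1.496]
force: [-0.1, -0.1, -1.0]
width: 0.013
```

```bash
python3 snap.py 11
```

```text
35.67 [ 0.4014 -0.1989  0.284 ] [-3.1411e+00 -1.0000e-04 -1.4955e+00] [-0.5  0.9 -1.3] 0.0132
```

View pics/wrist11.png

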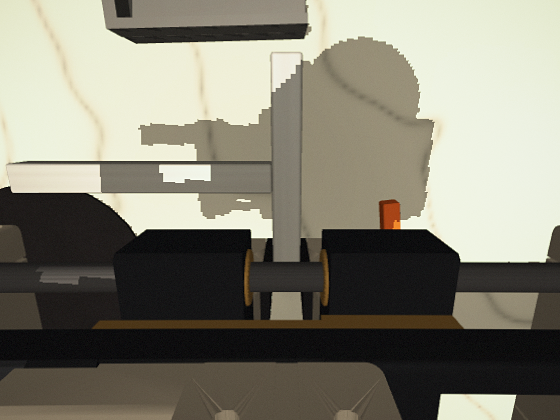

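Request:
{"method": "carry_out", "body": {
  "targets": [
    [[0,0,0,0.4,0.35,0,-1],[0,0,0,0.75,0.6,0,-1],[0,0,0,0.4,0.35,0,-1],[0,0,0,0,0,0,-1],[0,0,0,0,0,0,-1]]
  ]
}}

```text
t: 36.3
eef_pos: [0.3716, -0.2401, 0.284]
ee_rot: [-3.141, -0.0, -1.496]
force: [-0.6, -0.2, -0.7]
width: 0.0134
```

```bash
python3 snap.py 12
```

```text
36.35 [ 0.3717 -0.2399  0.284 ] [-3.1413e+00 -1.0000e-04 -1.4957e+00] [ 0.3 -0.4 -1.7] 0.0133
```

View pics/wrist12.png

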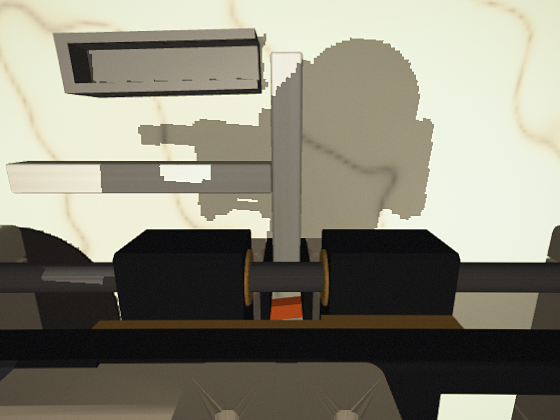

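Run:
```python
from h import *
p,d,cm=load('wrist12'); P=cloud(cm,d)
sub=np.zeros(d.shape,bool); sub[15:105,40:275]=1
t=sub&(P[...,2]>.034)&(P[...,2]<.05)
f=sub&(P[...,2]>.015)&(P[...,2]<.028); f=cv2.erode(f.astype(np.uint8),np.ones((3,3))).astype(bool)
t=cv2.morphologyEx(t.astype(np.uint8),cv2.MORPH_OPEN,np.ones((3,3))).astype(bool)
for k,n in((t,'top'),(f,'floor')):
    print(n,k.sum(),cv2.minAreaRect((P[k][:,:2]*1000).astype(np.float32)),np.median(P[k][:,2]))
k=np.zeros(d.shape,bool); k[50:230,3:305]=1; k&=(P[...,2]>.108)&(P[...,2]<.13)
print('key z',np.median(P[k][:,2]),k.sum(),keyfit(P,k,[.374,-.284,.075]))
sh=k.copy(); sh[:,265:]=0; print(cv2.minAreaRect((P[sh][:,:2]*1000).astype(np.float32)))
cb=k.copy(); cb[:,:276]=0; print(cv2.minAreaRect((P[cb][:,:2]*1000).astype(np.float32)))
v=p[...,::-1].copy(); v[t]=(0,0,255); v[f]=(0,255,0); v[k]=(255,0,0); cv2.imwrite('pics/m12.png',v[:240,:330])
```

```text
top 5487 ((463.4913024902344, -340.98846435546875), (128.7428741455078, 36.83185577392578), 5.8054399490356445) 0.041424825162939716
floor 5560 ((459.92376708984375, -343.2019348144531), (120.42111206054688, 21.94882583618164), 5.559586524963379) 0.021659214590013923
key z 0.11838848683075462 13593 (array([ 0.37459461, -0.28412258,  0.07575382]), np.float64(0.01632497811037149))
((444.8000183105469, -278.57208251953125), (120.10152435302734, 14.029211044311523), 4.307525157928467)
((374.4961853027344, -298.3450622558594), (12.09550952911377, 79.94459533691406), 3.905184030532837)
```

View pics/m12.png

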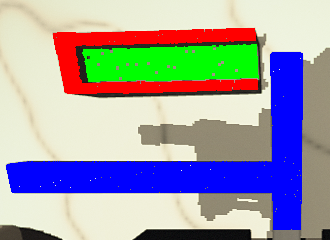

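Request:
{"method": "carry_out", "body": {
  "targets": [
    [[0,0,-0.175,0,0,0,-1],[0,0,0,0.5,0,0,-1],[0,0,0,0.8,-0.03,0,-1],[0,0,0,0.8,0,0,-1],[0,0,0,0.52,0,0,-1],[0,0,0,0,0,0.6,-1],[0,0,0,0,0,0.8,-1],[0,0,0,0,0,0.6,-1],[0,0,0,0,0,0,-1],[0,0,0,0,0,0,-1]]
  ]
}}

```text
t: 37.6
eef_pos: [0.3789, -0.3054, 0.2344]
ee_rot: [-3.141, -0.0, -1.471]
force: [-0.4, 1.1, -1.6]
width: 0.0131
```

```bash
python3 snap.py 13 wrist scene
python3 - <<'E'
from h import *
b=load('scene13')[0]; cv2.imwrite('pics/s13c.png',cv2.resize(b[130:260,90:290,::-1],None,fx=3.8,fy=3.8,interpolation=cv2.INTER_CUBIC))
E
```

```text
37.7 [ 0.379  -0.3053  0.2346] [-3.1404e+00 -6.0000e-04 -1.4712e+00] [ 0.7 -0.1 -1.7] 0.0132
```

View pics/wrist13.png

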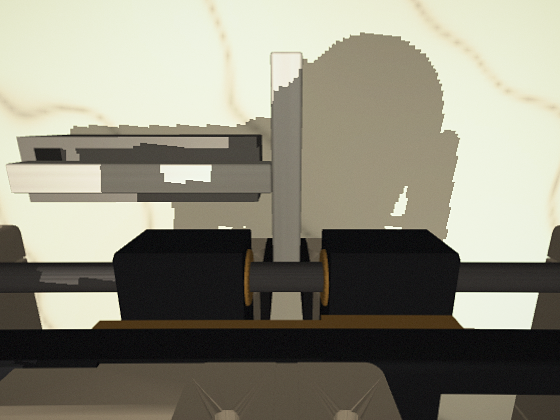

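View pics/s13c.png

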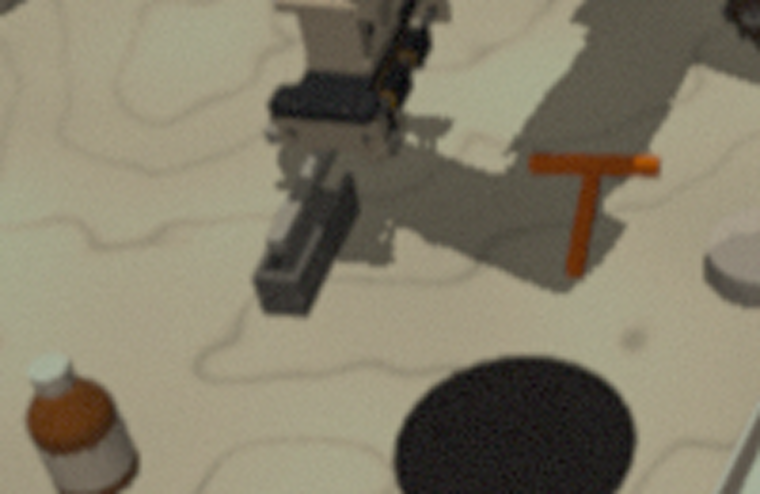

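Run:
```python
from h import *
p,d,cm=load('wrist13'); P=cloud(cm,d)
k=np.zeros(d.shape,bool); k[50:230,3:305]=1; k&=(P[...,2]>.06)&(P[...,2]<.08)
print('key z',np.median(P[k][:,2])); a,e=keyfit(P,k,[.383,-.349,.1]); print(a,e)
sub=np.zeros(d.shape,bool); sub[125:215,8:268]=1
t=sub&(P[...,2]>.034)&(P[...,2]<.05); t=cv2.morphologyEx(t.astype(np.uint8),cv2.MORPH_OPEN,np.ones((3,3))).astype(bool)
q=P[t][:,:2]; R=np.array([[np.cos(a[2]),-np.sin(a[2])],[np.sin(a[2]),np.cos(a[2])]])
l=(q-a[:2])@R*1000
print('cradle top in key frame x',np.percentile(l[:,0],[.5,1,99,99.5]),'y',np.percentile(l[:,1],[.5,1,99,99.5]))
print(cv2.minAreaRect((q*1000).astype(np.float32)))
f=sub&(P[...,2]>.015)&(P[...,2]<.028); l=(P[f][:,:2]-a[:2])@R*1000; print('floor',np.percentile(l[:,0],[1,99]),np.percentile(l[:,1],[1,99]))
```

```text
key z 0.06883585645230712
[ 0.38307783 -0.34940198  0.10073673] 0.015382979480311643
cradle top in key frame x [ 16.30409696  16.92453174 143.5382808  143.93639506] y [-17.82074503 -17.77344342  17.98893736  18.05593713]
((463.3524475097656, -341.0674133300781), (129.466064453125, 36.20221710205078), 5.71564245223999)
floor [ 16.14236961 136.64061923] [-17.73838648  -2.83269473]
```

Request:
{"method": "carry_out", "body": {
  "targets": [
    [[0,0,0,0,0,0.3,-1],[0,0,0,0,0,0.4,-1],[0,0,0,0,0,0.35,-1],[0,0,0,0,0,0.15,-1],[0,0,0,0,0,0.05,-1],[0,0,0,0,0,0,-1],[0,0,0,0,0,0,-1]]
  ]
}}

```text
t: 38.58
eef_pos: [0.3788, -0.3052, 0.2029]
ee_rot: [-3.141, -0.0, -1.471]
force: [0.4, 0.5, -1.0]
width: 0.0132
```

Request:
{"method": "carry_out", "body": {
  "targets": [
    [[0,0,0,0,0,0.07,-1],[0,0,0,0,0,0,-1],[0,0,0,0,0,0,-1]]
  ]
}}

```text
t: 38.95
eef_pos: [0.3787, -0.3052, 0.201]
ee_rot: [-3.141, -0.0, -1.471]
force: [0.1, -0.1, -0.4]
width: 0.0134
```

```bash
python3 snap.py 14
```

```text
39.0 [ 0.3787 -0.3052  0.201 ] [-3.1414e+00 -1.0000e-04 -1.4713e+00] [ 0.2  0.3 -0.8] 0.0134
```

View pics/wrist14.png

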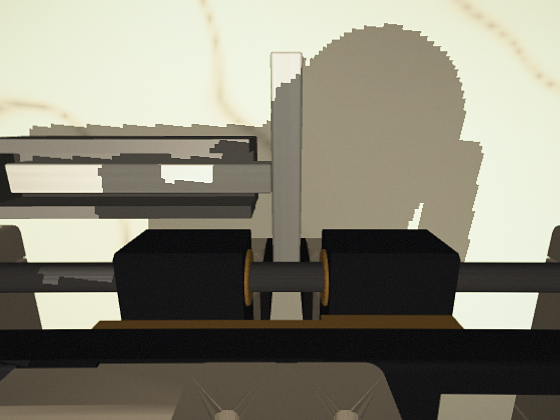

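Request:
{"method": "carry_out", "body": {
  "targets": [
    [[0,0,0,0,0,0,0.3],[0,0,0,0,0,0,0.3],[0,0,0,0,0,0,0.3],[0,0,0,0,0,-0.3,0.3],[0,0,0,0,0,-0.8,0.3],[0,0,0,0,0,-1,0.3],[0,0,0,0,0,-1,0.3],[0,0,0,0,0,-1,0.3],[0,0,0,0,0,0,0.3],[0,0,0,0,0,0,0.3]]
  ]
}}

```text
t: 40.25
eef_pos: [0.3784, -0.305, 0.3034]
ee_rot: [-3.141, 0.0, -1.472]
force: [0.4, -0.4, -0.7]
width: 0.057
```

```bash
python3 snap.py 15 wrist scene top
python3 - <<'E'
from h import *
p,d,cm=load('wrist15'); P=cloud(cm,d)
k=np.zeros(d.shape,bool); k[40:225,20:310]=1; k&=(P[...,2]>.031)&(P[...,2]<.0385)
v=p[...,::-1].copy(); v[k]=(255,0,0); cv2.imwrite('pics/m15.png',np.hstack([p[:240,:330,::-1],v[:240,:330]]))
a,e=keyfit(P,k,[.383,-.349,.1]); print(a,e,np.median(P[k][:,2]))
b=load('scene15')[0]; cv2.imwrite('pics/s15c.png',cv2.resize(b[130:330,80:480,::-1],None,fx=2,fy=2,interpolation=cv2.INTER_CUBIC))
E
```

```text
40.4 [ 0.3784 -0.3051  0.3028] [ 3.1404e+00  6.0000e-04 -1.4715e+00] [-0.2  0.6 -0.6] 0.057
[ 0.3830422  -0.34815191  0.09872967] 0.5858700462806736 0.03558891849646653
```

View pics/m15.png

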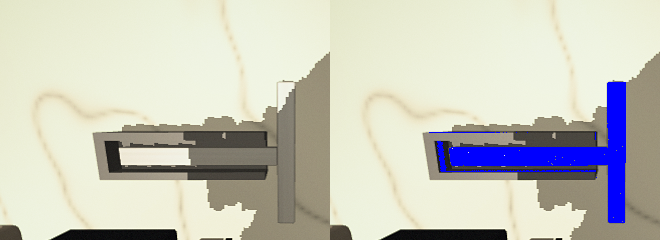

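View pics/s15c.png

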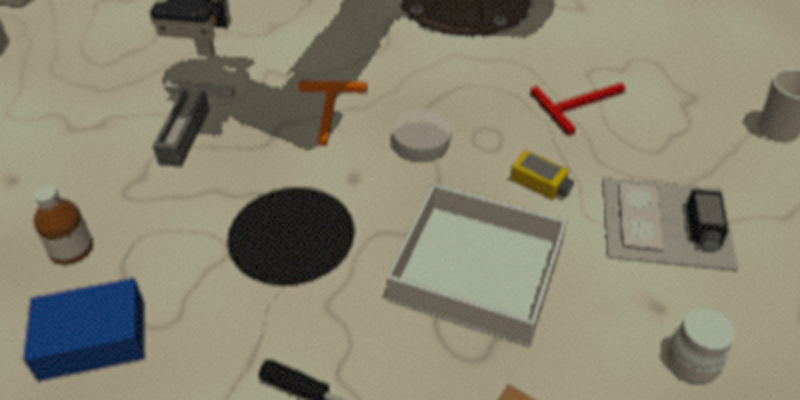

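View pics/top15.png

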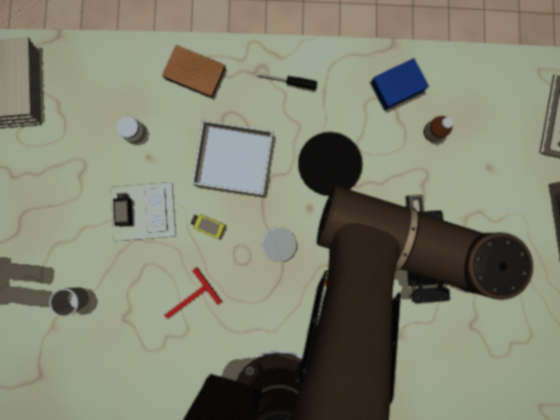

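Run:
```python
from h import *
p,d,cm=load('wrist15'); P=cloud(cm,d)
k=np.zeros(d.shape,bool); k[148:164,122:292]=1; k[90:220,279:293]=1
q=P[k]; q=q[(q[:,2]>.03)&(q[:,2]<.04)]
A=np.c_[q[:,:2]-q[:,:2].mean(0),np.ones(len(q))]; co=np.linalg.lstsq(A,q[:,2],rcond=None)[0]; print('slope',co,len(q))
a,e=keyfit(P,np.isin(np.arange(k.size).reshape(k.shape),np.flatnonzero(k&(P[...,2]>.03)&(P[...,2]<.04))),[.383,-.349,.1]); print(a,e)
R=lambda t:np.array([[np.cos(t),-np.sin(t)],[np.sin(t),np.cos(t)]])
tip=a[:2]+R(a[2])@[.13,0]; c=np.array([.4594,-.3414]); print('tip rel stop mm',(R(.1).T@(tip-c)-[.06,0])*1000)
sh=P[148:164,120:124]; print(sh[...,0].max())
s=arm.get_state(); print(s['force'],np.abs(s['qd']).max())
arm.job_done()
```

```text
slope [0.00011157 0.00134166 0.03564162] 4317
[ 0.383 -0.349  0.1  ] 0.0
tip rel stop mm [-6.77705219  0.06524138]
nan
[-0.20125468  0.58240055 -0.59053069] 0.004236601072201066
the job is handed in; nothing more can be done
```

I ran the whole task and handed the job in at about 40 s of the 72 s allowed. My last camera checks showed everything in place, but `job_done` gives no verdict.

- **Board:** I moved the housing first, then the plate. Both lie flat on the board, side by side and released.
- **Mat:** I lifted the steel key out of the bin by its shaft, laid it flat on the mat and let go. The middle of its shaft was within about 2 mm of the mat's centre.
- **Cradle:** I took the key again by one arm of the crossbar and lowered it into the groove.
    - **Flatness:** its top slopes by less than 0.002 rad.
    - **Tip:** it sits about 6 to 7 mm from the stop and centred to within about 1 mm.
    - **Crossbar:** it is about 10 mm outside the open end.
- **Bystanders:** the dishes, jar and bottle are where they started in the last top and scene pictures. The gripper hangs free about 10 cm above the key.

Two of the last checks were weaker than they look:
- **First key fit in the cradle:** it was poor (0.59 mm mean residual) because the mask also caught parts of the cradle. It still agreed with the expected position to about 1 mm.
- **Second key fit:** it returned its own starting guess, so the tip figures really come from the measurement just before lowering and from the last wrist picture.

The two cameras differed slightly on the cradle's angle, 0.093 rad from above and 0.101 rad from the wrist. I used the wrist reading, rounded to 0.100 rad.

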